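# Tuck the front cover of the block heater under the lap of the rear cover and hold it down

## Task

Put the loose grey front cover back on the block heater: slide its plain edge under the raised lap of the hinged rear cover without lifting the rear cover (samples are being kept warm under it), until the front cover lies square and flat on the rim with its ribbed edge along the front rim and its white line at the edge of the lap. Then press it down with a steady 10 to 20 N and finish like that, still holding it pressed flat, so that the side catches can be fastened; leave the rack, bottle, vials and dishes where they stand.

Things in the scene. Friction and masses are not known exactly. Their poses are not given: they have to be found in the camera images.
- heater: White bench block heater, fixed to the bench, 280 mm wide (its y) and 330 mm deep (its x) plus a sloped control panel that reaches 82 mm further forward and stays below the rim. Origin: centre of the 330 x 280 chamber casing, at bench level; x points to its back, where the rear cover is hinged, z up. The open top shows aluminium blocks with blue-capped tubes (tops 135 mm high). Flat rim all round, 150 mm above the bench and 25 mm wide, so the opening is 280 x 230 mm.
- seat (a point): Point on the heater in the plane of the rim, 150 mm above the bench, 77.5 mm in front of the heater's origin: when the front cover is home, its origin lies here and its axes are parallel to the heater's (same x direction). Axes as the heater's.
- lap_edge (a point): On the rear cover: middle of its front edge, the lap, at the lap's underside. Shut, as at the start, it is 11 mm above the rim and 25 mm in front of the heater's origin, i.e. 52.5 mm behind point seat. Lap: level flange, underside 11 mm above the rim, front lip slightly upturned (its top 19 mm above the rim). The slot under it is 268 mm wide, open at both ends. The home cover goes 30 mm in.
- slot_end (a point): On the grey rear cover (268 mm wide, about 0.4 kg): the wall that ends the slot under the lap, 38 mm behind the lap's edge, at the lap's underside. Behind it the cover lies on the rim, hinged along the heater's back, 180 mm behind the lap's edge, held shut by its weight alone: whatever catches or pushes up the lap lifts it. Its black bar handle is 67 mm behind this point, top 42 mm above the rim.
- cover: Loose front cover, a grey plastic plate 165 mm (its x) x 260 mm (its y) x 6 mm, about 0.32 kg, lying on the bench right way up. Origin: centre of its underside; z up; +x points to the plain edge that goes under the lap. Along the opposite edge (-x) runs a rib that makes the cover 14 mm thick over 10 mm. A white line 30 mm from the plain edge shows how far to tuck it in. It lies on one side of the heater, left or right, the rack on the other.
- cover_grip (a point): Centre of the front cover's black handle bar: bar 14 mm wide (cover's x), 14 mm high, 110 mm long (cover's y), its centre 35 mm above the cover's underside and 10 mm towards the ribbed edge from the cover's centre; 22 mm of free height under the bar, on two posts 45 mm either side of its middle. Take it from above, fingers closing along the cover's x. Axes as the cover's.
- cover_tongue (a point): Middle of the front cover's plain edge, at its underside: 82.5 mm in +x from the cover's origin. Axes as the cover's.
- rack: Yellow tube rack with orange-capped tubes, 105 x 240 x 76 mm, origin centre of its underside; to be left alone.
- bottle: Amber bottle with red cap, 70 mm across and 150 mm tall, origin centre of its foot; to be left alone.
- vial1: Small blue-capped vial, 32 mm across, 65 mm tall, origin centre of its foot; to be left alone.
- vial2: A second such vial; to be left alone.
- vial3: A third such vial; to be left alone.
- dishes: Stack of three lidded culture dishes, 90 mm across, 45 mm high, origin centre of the underside; to be left alone.

How it is judged:
On the way, in this order (a step that is already met when the one before it is completed fails the run):
1. the front cover is lifted off the bench (height (world z) of cover above 0.06 m), for 0.2 s.
2. the plain edge of the front cover is at least 10 mm under the lap, the rear cover down (x of cover_tongue in the frame of seat above 0.0625 m and z of cover_tongue in the frame of seat between -0.003 and 0.007 m and y of cover_tongue in the frame of seat between -0.03 and 0.03 m and z of lap_edge in the frame of seat below 0.0165 m), for 0.1 s.
At the end, for the whole second after the job is handed in: Front cover home on the rim: within 10 mm lengthways and sideways (20 mm or more under the lap), 3 mm in height, 0.06 rad square, 0.025 rad flat, at rest. Rear cover shut (lap within 4 mm). Gripper still on the cover, which bears on the heater with 7 to 35 N (x of cover in the frame of seat between -0.01 and 0.01 m and y of cover in the frame of seat between -0.01 and 0.01 m and z of cover in the frame of seat between -0.003 and 0.003 m and x of cover_tongue in the frame of seat above 0.0725 m and angle between the x axis of cover and the x axis of heater, either way round below 0.06 rad and angle between cover's own z axis and vertical below 0.025 rad and z of lap_edge in the frame of seat below 0.015 m and contact force between cover and heater between 7 and 35 N and contact force between the fingers and cover above 2 N and linear speed of cover below 0.02 m/s); the arm keeps its last pose, push and grip.
It fails at once if the rear cover is lifted (its lap more than 7 mm) (z of lap_edge in the frame of seat above 0.018 m).
It fails at once if the rack, bottle, dishes or a vial is moved by more than 30 mm or knocked over (distance of any of rack, bottle, vial1, vial2, vial3, dishes from where it was at the start of the episode above 0.03 m or angle between any of rack, bottle, vial1, vial2, vial3, dishes's own z axis and vertical above 0.5 rad).
It also fails if it takes over 58 s, if anything falls off the work surface, if the arm or the gripper's body presses on something with over 40 N, if the wrist force passes 120 N, or if a joint passes its speed limit or range.

## Robot

A 6-joint arm with a two-finger parallel gripper is mounted at the origin on the work surface. World frame = base frame: x ahead of the robot, y to its left, z up, the work surface at z = 0. Lengths are in m, angles in rad, forces in N, time in s.
With the tool pointing down it reaches from about 0.375 to 0.9 m from the base axis. Payload 3.1 kg.
Tool frame: the origin (TCP) lies midway between the tips of the shut fingers; the grasp point (between the pads) lies 19 mm behind it (manip.hold_point_z is the distance from the TCP to the grasp point, in m); x points along the fingers, y is the direction in which the jaws open and shut, and the axes are right-handed (so a half turn about x gives the same grasp; the last joint's range is limited). The gripper opens to 85 mm and grips with 20 to 120 N. Pads are 22 mm wide; open, the fingers measure 114 mm over their backs; the gripper's body (76 mm by 85 mm) begins 54 mm behind the grasp point. The pads swing forward as they close: fully open they stand 13 mm farther back than shut.
Start: joints at [1.056, 0.527, 1.433, -0, 1.181, -0.178], TCP at [0.207, 0.59, 0.231] pointing down, gripper open.
Joint ranges: [-3.08, 3.08], [-0.75, 2.2], [0.22, 2.44], [-1.43, 4.57], [0, 2.65], [-2.85, 2.85]. Speed limits (rad/s): [2.79, 2.79, 3.14, 3.14, 3.14, 3.14].

## Interface

Orientations are given as a unit quaternion [x, y, z, w].
In Python, from station import manip, snapshot gives the robot as it stands.
- The arm moves only by the shell command python3 -m crank 'ROWS' [FORCE]. ROWS is JSON, a list of rows, each a list of 5 numbers: the finger opening in m, from 0 to 0.0854, then the shift along the tool's x, y, z in m, then the turn about the tool's x in rad. In form: [[grip, tx, ty, tz, yaw], ...]. A call has 1 to 5 rows; each row shifts and turns the commanded pose from where the row before left it, along the tool's axes as they then stand; what a row does not reach is not made up. A row lasts 1/10 s, in which the tool goes at most 50 mm and 8.59 degrees, less where a joint would pass 70% of its speed; a pose out of reach is approached as far as the arm can. A call is refused whole if a number of a shift passes 0.05 or a number of a turn 0.15, either way. A call with a gripper value outside its range is refused whole. The fingers move at their own pace and stop on an object; FORCE is the grip in N (left out, the last holds). Time passes only in rows, so rows that do not move let the fingers close. It gives the time, the measured TCP pose, the force and the opening at its end, in the units of the state.
- manip.sense(): the state, without advancing time (a new reading comes with each control period).
- snapshot(name): name is "side" or "top"; returns a dict with "image" (480x640x3 uint8, blue, green, red), "range_z" (480x640 float32, m along the optical axis (not along the pixel's ray), 0 where there is no reading), "vertical_fov" (degrees; the focal length in pixels is half the picture's height over the tangent of half this angle, whatever the lens; pixels are square), "cx", "cy" (the principal point, pixels), "distortion" ([k1, k2, p1, p2, k3] as OpenCV has them; the pictures are not rectified), "extrinsics" (4x4, takes a point from world to camera coordinates). Camera axes: x right, y up, looking along -z (the intrinsics and any distortion apply to the point x, -y, -z); pixel columns grow to the right and rows downward; lengths in m; the calibration is good to about 2 mm. A picture is of the moment at which its call begins.
- manip.sign_off(): hands the job in, once; it reports no verdict.
The state is a dict: "t": time; "q": joint angles; "qd": joint speeds; "tau": joint torques, N m; "tcp_pos": TCP position; "tool_rot": TCP orientation; "force": force on the tool from outside, world axes, zero at the start; "ft_torque": the same for the moment, N m; "finger_gap": opening from 0.0 (shut) to 1.0 (fully open).
Only numpy, scipy, OpenCV 4.12 (cv2) and the standard library are available. Lean on these libraries where they do the work, as an engineer would, in place of code of your own. Each camera call takes 0.05 s, during which the arm holds its last target.

## Working session

There is one attempt and no reset: what is moved stays moved. The work goes in short steps, Python scripts to look and compute and a shell command to move; the robot and the scene stay as the last step left them, time stands still between calls to the robot, and variables do not carry over. Pictures are saved under pics/ and viewed, and the job is handed in when it is done.

```bash
ls; mkdir -p pics; python3 - <<'E'
from station import manip, snapshot
import cv2,numpy as np
print(manip.sense(), manip.hold_point_z)
for n in("side","top"):
    s=snapshot(n); cv2.imwrite(f"pics/{n}0.png",s["image"]); np.savez(f"{n}0.npz",**s)
    print(n,{k:v for k,v in s.items() if k not in("image","range_z")}, (s["range_z"]>0).mean())
E
```

```text
pics
{'t': 0.0, 'q': array([ 1.05551742e+00,  5.28469387e-01,  1.43392283e+00, -9.56013438e-06,
        1.18143167e+00, -1.78509071e-01]), 'qd': array([ 0.00042512,  0.00032539, -0.00067833, -0.00127837,  0.00037854,
        0.00047038]), 'tau': array([ 1.77172446e-03, -4.42366469e+01, -1.78024936e+01, -9.15125179e-05,
        8.59327381e-03, -2.58409480e-07]), 'tcp_pos': array([0.206136  , 0.58924702, 0.23032514]), 'tool_rot': array([ 0.11775999,  0.69737101, -0.11924585,  0.6968405 ]), 'force': array([-0.90637838,  0.64069691, -0.12630048]), 'ft_torque': array([ 0.01232219, -0.00664785,  0.02321786]), 'finger_gap': 1.0011290794570653} 0.0187
side {'vertical_fov': 46.30107461997735, 'cx': 324.08322018832683, 'cy': 241.87757134435674, 'distortion': array([-0.09108089,  0.        ,  0.        ,  0.        ,  0.        ]), 'extrinsics': array([[ 0.92512592, -0.37934464,  0.01548135, -0.50059305],
       [ 0.24861932,  0.63612924,  0.73043003, -0.25608962],
       [-0.28693286, -0.67189079,  0.68281206, -1.41001807],
       [ 0.        ,  0.        ,  0.        ,  1.        ]])} 0.9930924479166666
top {'vertical_fov': 51.2855063236607, 'cx': 321.914559491346, 'cy': 240.19001323942808, 'distortion': array([-0.02463601,  0.        ,  0.        ,  0.        ,  0.        ]), 'extrinsics': array([[ 0.01672333, -0.99983183,  0.0075267 ,  0.04241942],
       [ 0.98553569,  0.01775294,  0.16853555, -0.55273316],
       [-0.16864083,  0.00459936,  0.98566684, -1.4341646 ],
       [ 0.        ,  0.        ,  0.        ,  1.        ]])} 0.9959635416666667
```

View pics/top0.png

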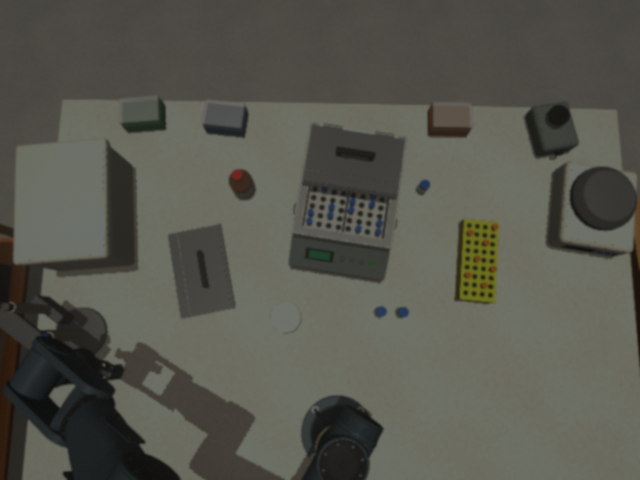

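View pics/side0.png

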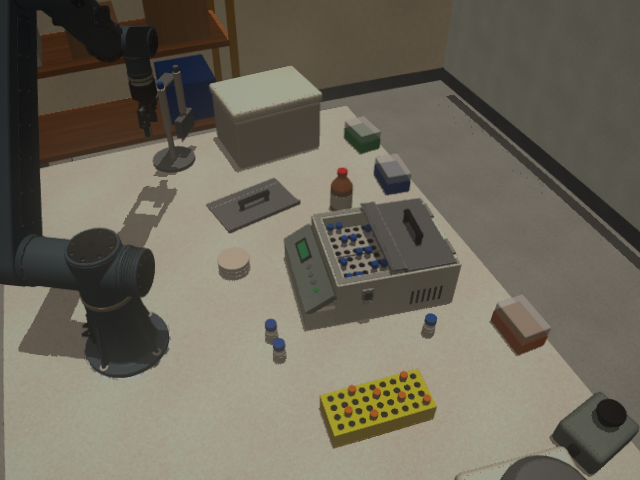

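The top view shows the cover at about (202,271), the heater at about (350,205), the bottle at (240,182) and the dishes at (286,317). I'll zoom in on the cover and heater.

```bash
cat > h.py <<'E'
import numpy as np,cv2
def K(s):
    f=240/np.tan(np.radians(float(s["vertical_fov"]))/2)
    return np.array([[f,0,float(s["cx"])],[0,f,float(s["cy"])],[0,0,1]])
F=np.diag([1,-1,-1.])
def rays(s,px):
    u=cv2.undistortPoints(np.array(px,float).reshape(-1,1,2),K(s),s["distortion"]).reshape(-1,2)
    E=s["extrinsics"];R=E[:3,:3];c=-R.T@E[:3,3]
    d=np.c_[u,np.ones(len(u))]@F@R      # unit optical depth
    return c,d
def onplane(s,px,z):
    c,d=rays(s,px); return c+d*((z-c[2])/d[:,2])[:,None]
def cloud(s):
    h,w=s["range_z"].shape
    px=np.stack(np.meshgrid(np.arange(w),np.arange(h)),-1).reshape(-1,2)
    c,d=rays(s,px); return (c+d*s["range_z"].reshape(-1,1)).reshape(h,w,3)
def proj(s,P):
    E=s["extrinsics"]; P=np.atleast_2d(P)
    return cv2.projectPoints((P@E[:3,:3].T+E[:3,3])@F,np.zeros(3),np.zeros(3),K(s),s["distortion"])[0].reshape(-1,2)
E
python3 - <<'E'
from h import *
t=dict(np.load("top0.npz")); s=dict(np.load("side0.npz"))
def crop(im,x0,x1,y0,y1,k): 
    c=im[y0:y1,x0:x1]; c=cv2.convertScaleAbs(c,alpha=2); return cv2.resize(c,None,fx=k,fy=k,interpolation=cv2.INTER_CUBIC)
cv2.imwrite("pics/c1.png",crop(t["image"],155,245,215,325,5))
cv2.imwrite("pics/c2.png",crop(t["image"],280,420,115,285,3))
cv2.imwrite("pics/c3.png",crop(s["image"],200,310,170,235,7))
C=cloud(t); np.set_printoptions(precision=4,suppress=True)
for y,x in((270,215),(270,185),(350,240),(160,330),(175,355),(250,345),(155,355),(235,340)): print(x,y,C[y,x])
E
```

```text
215 270 [0.462  0.3723 0.0062]
185 270 [0.4602 0.4625 0.0073]
240 350 [ 0.2272  0.2878 -0.0002]
330 160 [0.763  0.0336 0.1561]
355 175 [ 0.721  -0.0373  0.154 ]
345 250 [ 0.5138 -0.0132  0.1126]
355 155 [ 0.7688 -0.0348  0.1852]
340 235 [0.5496 0.0029 0.1503]
```

View pics/c1.png

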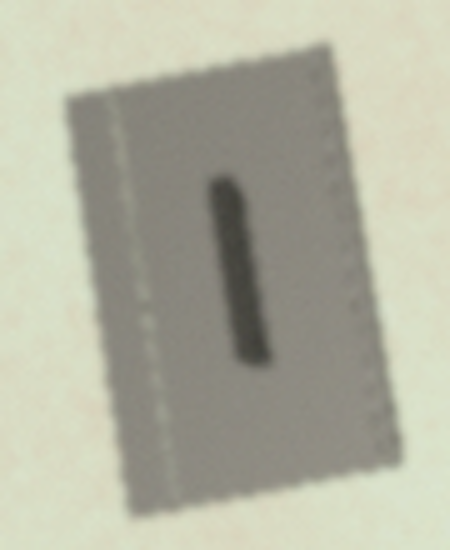

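View pics/c2.png

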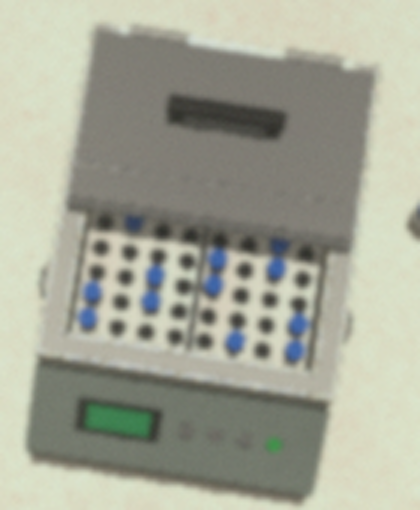

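View pics/c3.png

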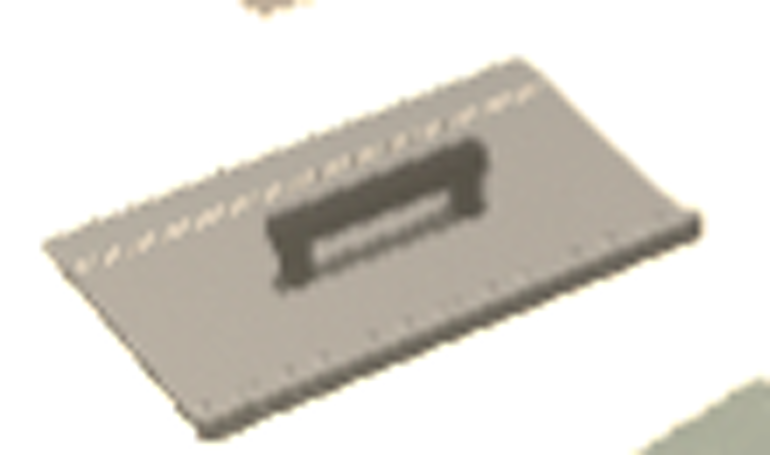

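The white line is on the left (+y) edge, so the plain edge points to about world +y. The rib faces the heater. Next I'll measure.

```bash
cat > m.py <<'E'
from h import *
np.set_printoptions(precision=4,suppress=True)
t=dict(np.load("top0.npz")); s=dict(np.load("side0.npz"))
g=cv2.cvtColor(t["image"],cv2.COLOR_BGR2GRAY).astype(int)
# cover mask
def blob(m,p):
    n,l,st,ce=cv2.connectedComponentsWithStats(m.astype(np.uint8)); return l==l[p[1],p[0]]
roi=np.zeros_like(g,bool); roi[215:325,155:245]=1
m=blob((g<88)&roi,(188,270))
c=max(cv2.findContours(m.astype(np.uint8),0,cv2.CHAIN_APPROX_NONE)[0],key=len)
print("cover level",g[270,185],g[340,200],m.sum())
r=cv2.minAreaRect(c.astype(np.float32)); b=cv2.boxPoints(r); print(b)
W=onplane(t,b,0.007); print("cov corners",W, "ctr",W.mean(0), [np.linalg.norm(W[i]-W[i-1]) for i in range(4)])
d=blob((g<45)&roi,(203,270)); yx=np.argwhere(d); print(d.sum())
P=onplane(t,yx[:,::-1],0.042)[:,:2]; rr=cv2.minAreaRect(P.astype(np.float32)); print("handle rect",rr, P.mean(0))
# side handle
gs=cv2.cvtColor(s["image"],cv2.COLOR_BGR2GRAY).astype(int)
print(gs[195:215:3,240:275:4])
E
python3 m.py
python3 - <<'E'
from h import *
np.set_printoptions(precision=4,suppress=True)
t=dict(np.load("top0.npz"));C=cloud(t)
for z0,z1 in((.145,.153),(.153,.162)):
    m=(abs(C[...,2]-(z0+z1)/2)<(z1-z0)/2); m[:, :285]=0;m[:,412:]=0; m[:115]=0;m[290:]=0
    P=C[m]; print(z0,m.sum(), P[:,:2].min(0),P[:,:2].max(0))
    cv2.imwrite(f"pics/z{int(z0*1000)}.png",cv2.resize((m*255).astype(np.uint8)[110:290,280:420],None,fx=3,fy=3))
for col in(310,335,365): print([ (r,round(float(C[r,col,2]),4)) for r in range(120,250,3)])
E
```

```text
cover level 67 108 4742
[[165.8438 232.7074]
 [221.1562 223.2925]
 [235.7519 309.0422]
 [180.4395 318.4571]]
cov corners [[0.5733 0.5283 0.007 ]
 [0.6056 0.3609 0.007 ]
 [0.3465 0.3044 0.007 ]
 [0.3158 0.4673 0.007 ]] ctr [0.4603 0.4152 0.007 ] [np.float64(0.26463155604382826), np.float64(0.17048663280898893), np.float64(0.2651648630841213), np.float64(0.16569900346697755)]
203
handle rect ((0.46099674701690674, 0.4021250009536743), (0.1097993329167366, 0.01690814457833767), 12.64437484741211) [0.4612 0.4024]
[[86 98 87 65 45 44 43 51 86]
 [87 74 46 45 44 72 53 51 86]
 [47 46 43 58 87 68 56 78 85]
 [44 54 87 73 58 80 86 86 87]
 [45 55 59 76 87 87 86 86 86]
 [54 73 87 87 87 86 86 86 86]
 [87 87 87 87 87 87 86 83 52]]
0.145 2550 [ 0.5154 -0.1839] [0.8782 0.1384]
0.153 3502 [ 0.5179 -0.1822] [0.8755 0.1356]
[(120, -0.0006), (123, 0.1528), (126, 0.1459), (129, 0.1508), (132, 0.1555), (135, 0.1575), (138, 0.1582), (141, 0.1545), (144, 0.1567), (147, 0.1555), (150, 0.1557), (153, 0.1573), (156, 0.1594), (159, 0.1583), (162, 0.154), (165, 0.1584), (168, 0.1514), (171, 0.1649), (174, 0.172),
[... 985 characters left out ...]
43, 0.1172), (246, 0.1151), (249, 0.1113)]
[(120, -0.0076), (123, 0.0086), (126, 0.0027), (129, -0.0003), (132, 0.1519), (135, 0.1527), (138, 0.1557), (141, 0.1538), (144, 0.1555), (147, 0.1529), (150, 0.1555), (153, 0.1927), (156, 0.1839), (159, 0.1563), (162, 0.1596), (165, 0.1542), (168, 0.1573), (171, 0.1596), (174, 0.1563), (177, 0.1607), (180, 0.1729), (183, 0.1626), (186, 0.1712), (189, 0.1677), (192, 0.1723), (195, 0.1056), (198, 0.1052), (201, 0.1076), (204, 0.1019), (207, 0.1026), (210, 0.1021), (213, 0.1099), (216, 0.1028), (219, 0.1067), (222, 0.1051), (225, 0.105), (228, 0.1083), (231, 0.108), (234, 0.1034), (237, 0.1524), (240, 0.1493), (243, 0.1433), (246, 0.127), (249, 0.12)]
```

```bash
python3 - <<'E'
from h import *
np.set_printoptions(precision=4,suppress=True,linewidth=220)
t=dict(np.load("top0.npz"))
g=cv2.cvtColor(t["image"],cv2.COLOR_BGR2GRAY).astype(float)
E=t["extrinsics"];print("cam",-E[:3,:3].T@E[:3,3])
def fit(pts,z,name):
    W=onplane(t,pts,z)[:,:2]
    for _ in range(4):
        vx,vy,x0,y0=cv2.fitLine(W.astype(np.float32),cv2.DIST_HUBER,0,.01,.01).ravel()
        r=(W-[x0,y0])@[-vy,vx]; k=abs(r)<max(2*r.std(),.0008); W=W[k]
    a=np.degrees(np.arctan2(vy,vx)); print(name,"n",len(W),"pt",x0,y0,"ang",a%180,"rms",r.std())
    return np.array([x0,y0]),np.array([vx,vy])
def edge(prof,sign):
    d=np.diff(prof)*sign; i=int(np.argmax(d)); 
    if 0<i<len(d)-1:
        a,b,c=d[i-1:i+2]; o=(a-c)/(2*(a-2*b+c)+1e-9)
    else:o=0
    return i+.5+o,d[i]
# front rim/panel
pts=[]
for c in range(300,384):
    y0=int(234+ (c-293)*15/96)-6; e,v=edge(g[y0:y0+13,c],-1); pts.append((c,y0+e))
fit(pts,.15,"front rim")
# lip: dark->bright(opening/rim)
pts=[]
for c in range(306,395):
    y0=int(184+(c-303)*14/93)-6; e,v=edge(g[y0:y0+13,c],1); pts.append((c,y0+e))
for z in(.161,.169): fit(pts,z,f"lip {z}")
# lid side edges rows 130..185
L=[];R=[]
for r in range(130,166):
    x0=int(311-(r-127)*8/57); e,v=edge(g[r,x0-7:x0+8],-1); L.append((x0-7+e,r))
    x0=int(405-(r-140)*8/57)
    if r>142: e,v=edge(g[r,x0-7:x0+8],1); R.append((x0-7+e,r))
fit(L,.156,"lidL");fit(R,.156,"lidR")
# opening inner edges
L=[];R=[]
for r in range(195,228):
    print(r,g[r,292:312].astype(int),g[r+8,382:402].astype(int)) if r%6==0 else 0
for r in (235,240,245,250,255,260): print(r,g[r,284:300].astype(int),g[r,382:400].astype(int))
for p in ((166),):print(onplane(t,[(p,200)],.15))
E
```

```text
cam [0.3022 0.0588 1.5064]
front rim n 82 pt 0.5359305 0.015696745 ang 81.9761 rms 0.0003366621101141903
lip 0.161 n 78 pt 0.6584559 -0.01907049 ang 82.2971 rms 0.0008094981010901127
lip 0.169 n 78 pt 0.65633744 -0.018607346 ang 82.2971 rms 0.0008046848328256929
lidL n 33 pt 0.8015433 0.09740503 ang 171.85735 rms 0.0003800204030963552
lidR n 19 pt 0.7840167 -0.17144288 ang 172.84575 rms 0.0003979634030170095
198 [110 109 109 108 106 102  96  90  88  88  87  87  87  86  74  65  76  87  82  63] [ 64  82  93  86  68  59  68  82  86  86  86  86  85  88  95  99 103 106 108 108]
204 [106  98  88  84  91  95  92  89  88  88  89  90  90  77  68  79  89  80  62  49] [103 104  95  75  59  68  85  90  88  87  87  87  89  95  99 103 107 109 109 109]
210 [98 84 82 91 95 92 90 89 89 90 92 91 78 67 75 80 73 60 55 55] [ 88  93  78  58  61  79  87  87  86  88  87  89  92  94  96 101 106 108 108 108]
216 [107 103 100  96  91  90  90  89  88  89  88  76  68  81  93  90  74  56  49  53] [ 70  66  54  62  80  89  88  87  88  87  88  90  89  82  79  92 103 108 109 109]
222 [106 102  95  91  89  90  89  89
[... 320 characters left out ...]
  60  59  59  59  60  60] [ 89  86  87  88  88  89  88  89  91  95  97 102 106 108 108 107 108 108]
245 [109 110 109 110 109 104  88  71  62  60  59  60  59  59  60  59] [ 87  86  87  88  89  90  91  91  95 101 105 108 107 108 107 107 108 109]
250 [109 110 110 109 105  93  76  63  59  59  60  59  58  60  60  60] [ 46  45  45  44  45  45  54  74  93 103 107 108 107 108 108 108 108 109]
255 [109 109 110 108 101  85  68  60  60  59  59  59  59  60  59  59] [ 58  57  57  57  58  60  70  88 101 106 106 106 106 107 106 106 107 108]
260 [109 110 109 104  91  72  61  59  59  59  59  60  59  59  59  58] [ 57  57  57  58  60  70  88 101 107 107 106 106 106 106 108 108 108 107]
[[0.6402 0.4896 0.15  ]]
```

```bash
python3 - <<'E'
from h import *
s=dict(np.load("side0.npz"))
c=cv2.convertScaleAbs(s["image"][185:335,275:475],alpha=1.6);cv2.imwrite("pics/c4.png",cv2.resize(c,None,fx=4,fy=4,interpolation=cv2.INTER_CUBIC))
E
```

```text
(no output)
```

View pics/c4.png

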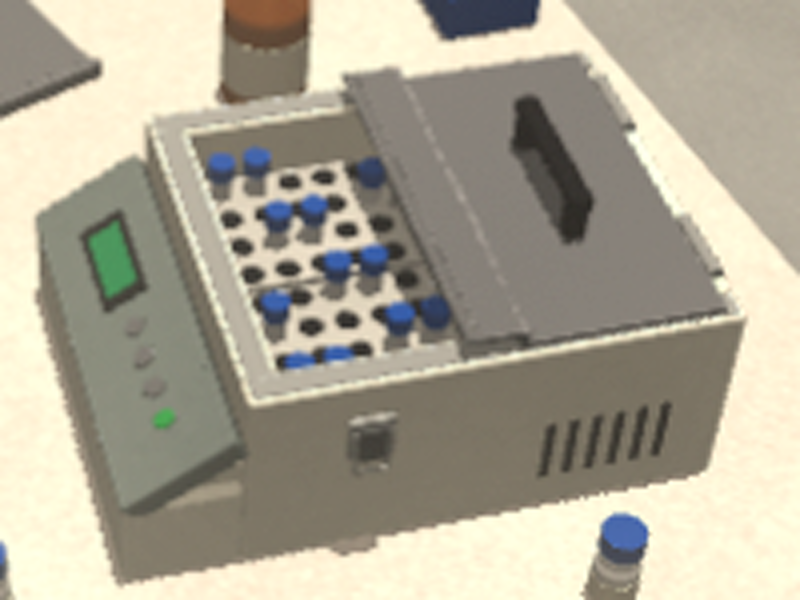

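```bash
python3 - <<'E'
from h import *
np.set_printoptions(precision=4,suppress=True,linewidth=220)
t=dict(np.load("top0.npz"));s=dict(np.load("side0.npz"))
a=np.radians(-7.9);B=np.array([[np.cos(a),np.sin(a)],[-np.sin(a),np.cos(a)]]) # world->heater dirs
o=np.array([.69,0])
def pr(S,n,px,z): 
    W=onplane(S,[px],z)[0]; print(n,W,"rot",B@W[:2])
pr(s,"rimFL",(312.5,215),.15);pr(s,"rimFR",(337.5,285.5),.15);pr(s,"rimBR",(460.5,264.5),.15)
for z in(.161,.165,.169): pr(s,"lapFR",(390.5,273),z);pr(s,"lapFL",(361,204),z)
def topc(x,y): return (280+(x+.5)/3-.5,115+(y+.5)/3-.5)
pr(t,"rimFL",topc(38,357),.15);pr(t,"rimFR",topc(327,402),.15)
for z in(.161,.169):pr(t,"lapFL",topc(68,210),z);pr(t,"lapFR",topc(350,248),z)
g=cv2.cvtColor(t["image"],cv2.COLOR_BGR2GRAY)
C=cloud(t)
for c in(312,335,350,365,380):
    r0=int(184+(c-303)*14/93); print(c,r0-10,g[r0-10:r0+12,c]); print((C[r0-10:r0+12,c,2]*1000).astype(int))
for c in(312,335,350,365,380):
    r0=int(234+(c-293)*15/96); print(c,r0-12,g[r0-12:r0+8,c]); print((C[r0-12:r0+8,c,2]*1000).astype(int))
E
```

```text
rimFL [0.5571 0.1297 0.15  ] rot [0.534 0.205]
rimFR [ 0.5171 -0.1384  0.15  ] rot [ 0.5312 -0.066 ]
rimBR [ 0.8373 -0.1875  0.15  ] rot [ 0.8552 -0.0706]
lapFR [ 0.6509 -0.1572  0.161 ] rot [ 0.6663 -0.0663]
lapFL [0.6967 0.1127 0.161 ] rot [0.6746 0.2074]
lapFR [ 0.6487 -0.1605  0.165 ] rot [ 0.6647 -0.0698]
lapFL [0.6944 0.1083 0.165 ] rot [0.673  0.2027]
lapFR [ 0.6466 -0.1638  0.169 ] rot [ 0.663  -0.0734]
lapFL [0.6921 0.104  0.169 ] rot [0.6713 0.1981]
rimFL [0.551  0.1344 0.15  ] rot [0.5273 0.2088]
rimFR [ 0.5139 -0.1314  0.15  ] rot [ 0.5271 -0.0595]
lapFL [0.6881 0.1097 0.161 ] rot [0.6665 0.2032]
lapFR [ 0.6568 -0.152   0.161 ] rot [ 0.6714 -0.0603]
lapFL [0.6858 0.1094 0.169 ] rot [0.6643 0.2026]
lapFR [ 0.6547 -0.1508  0.169 ] rot [ 0.6692 -0.0593]
312 175 [65 65 64 65 65 64 60 59 57 55 53 51 47 44 43 48 61 81 93 87 67 49]
[160 167 162 168 164 166 164 163 165 166 164 109 108 105 106 108 109 102 102 104 103 103]
335 178 [63 63 63 64 64 63 60 56 54 51 47 42 34 30 28 34 52 77 95 98 91 79]
[166 164 166 167 163 167 166 167 167 169 168 107 101 108 106 107 105 104 101 104 102 
[... 584 characters left out ...]
 58 60 59]
[ 99 112 106 101 150 148 151 147 147 149 149 150 150 128 118 109 112 112 118 114]
335 228 [88 94 99 94 88 87 88 89 88 88 89 83 64 48 44 49 54 57 58 58]
[106 108 100 146 147 150 148 151 149 151 145 146 146 125 115 117 114 118 115 109]
350 230 [73 88 97 98 97 92 88 89 89 89 90 85 69 53 45 45 52 57 57 59]
[104 102 107 107 152 151 147 151 152 146 147 151 152 137 120 109 114 116 114 115]
365 233 [68 84 96 97 91 88 89 89 90 94 96 85 63 46 44 51 56 58 58 58]
[104 103 109 151 152 150 153 149 146 156 143 153 146 127 108 112 119 117 109 115]
380 235 [81 90 93 94 93 90 90 89 89 90 90 84 65 48 45 48 54 57 58 57]
[103 104 103 143 148 152 145 149 147 151 148 153 148 134 114 111 116 111 112 116]
```

```bash
python3 - <<'E'
from h import *
np.set_printoptions(precision=4,suppress=True,linewidth=220)
t=dict(np.load("top0.npz"));s=dict(np.load("side0.npz"))
a=np.radians(-7.9);B=np.array([[np.cos(a),np.sin(a)],[-np.sin(a),np.cos(a)]])
C=cloud(t);Z=C[...,2]
def line(pts,z,n):
    W=onplane(t,pts,z)[:,:2]; H=W@B.T
    p=np.polyfit(H[:,1],H[:,0],1); k=abs(H[:,0]-np.polyval(p,H[:,1]))<.003; p=np.polyfit(H[k,1],H[k,0],1)
    print(n,"x' at centre(y'=.07)",np.polyval(p,.07),"extra yaw deg",-np.degrees(p[0]),k.sum())
lip=[];rf=[];ri=[];back=[]
for c in range(308,392):
    r0=int(184+(c-303)*14/93)
    r=next(r for r in range(r0-8,r0+12) if Z[r,c]<.145); lip.append((c,r-.5))
for c in range(298,386):
    r0=int(234+(c-293)*15/96)
    r=next((r for r in range(r0-6,r0+12) if Z[r,c]<.140),None); rf.append((c,r-.5))
    r=next((r for r in range(r0-5,r0-16,-1) if Z[r,c]<.140),None)
    if r: ri.append((c,r+.5))
for z in(.161,.165,.169): line(lip,z,"lip")
line(rf,.15,"rim front");line(ri,.15,"rim inner")
# side edges of opening/rim via depth, rows 205..228
def cols(pts,z,n):
    W=onplane(t,pts,z)[:,:2];H=W@B.T;p=np.polyfit(H[:,0],H[:,1],1);k=abs(H[:,1]-np.polyval(p,H[:,0]))<.003;p=np.polyfit(H[k,0],H[k,1],1);print(n,np.polyval(p,.6),np.degrees(p[0]),k.sum())
A=[[],[],[],[]]
for r in range(200,228):
    xs=np.where(abs(Z[r,285:410]-.15)<.008)[0]+285
    L=xs[xs<330];R=xs[xs>365]
    A[0].append((L.min()-.5,r));
    A[3].append((R.max()+.5,r))
for i,n in((0,"outer L"),(3,"outer R")): cols(A[i],.15,n)
Ld=[];Rd=[]
for r in range(150,180):
    xs=np.where(Z[r,290:415]>.14)[0]+290; Ld.append((xs.min()-.5,r));Rd.append((xs.max()+.5,r))
cols(Ld,.156,"lid L");cols(Rd,.156,"lid R")
E
```

```text
lip x' at centre(y'=.07) 0.6692080500024935 extra yaw deg -0.2944978891267226 82
lip x' at centre(y'=.07) 0.6680838312834187 extra yaw deg -0.29449788912691555 82
lip x' at centre(y'=.07) 0.6669596125643432 extra yaw deg -0.2944978891268399 82
rim front x' at centre(y'=.07) 0.527143674672388 extra yaw deg -0.21799353441065036 87
rim inner x' at centre(y'=.07) 0.5534822502608494 extra yaw deg -0.2504017054735748 82
outer L 0.2135853339326127 -0.36416773968703486 28
outer R -0.06600187422341039 -0.10917577085399022 28
lid L 0.21222776591623252 0.18342656859704964 29
lid R -0.06421948781380236 -0.6168723666226266 28
```

```bash
cat > st.py <<'E'
from station import manip
import numpy as np
from scipy.spatial.transform import Rotation as R
np.set_printoptions(precision=4,suppress=True)
def rep(target=None,yaw=None):
    s=manip.sense();M=R.from_quat(s["tool_rot"]).as_matrix()
    print("t",round(s["t"],2),"tcp",s["tcp_pos"],"F",s["force"],"T",s["ft_torque"],"gap",round(s["finger_gap"],3),"q",s["q"])
    print("tool x",M[:,0],"y",M[:,1],"z",M[:,2],"yaw_y deg",np.degrees(np.arctan2(M[1,1],M[0,1])))
    return s,M
E
python3 - <<'E'
from st import *
rep()
E
```

```text
t 0.1 tcp [0.2062 0.5893 0.2304] F [ 0.0904 -0.2542  0.3938] T [-0.0087 -0.0142 -0.0332] gap 1.002 q [ 1.0555  0.5284  1.4338  0.      1.1814 -0.1785]
tool x [-0.001  -0.0017 -1.    ] y [ 0.3305  0.9438 -0.0019] z [ 0.9438 -0.3305 -0.0004] yaw_y deg 70.70270609879258
```

```bash
python3 -m crank '[[0.0854,0,0,0,-0.14],[0.0854,0,0,0,-0.14],[0.0854,0,0,0,-0.14],[0.0854,0,0,0,-0.138]]' 80 && python3 -m crank '[[0.0854,0,-0.034,0.03,0],[0.0854,0,-0.034,0.03,0],[0.0854,0,-0.034,0.03,0],[0.0854,0,-0.034,0.03,0],[0.0854,0,-0.034,0.03,0]]' && python3 -m crank '[[0.0854,0,-0.034,0.03,0],[0.0854,0,-0.034,0.027,0],[0.0854,0,0,0,0],[0.0854,0,0,0,0]]'; python3 - <<'E'
from st import *
rep()
E
```

```text
t: 0.5
tcp_pos: [0.2063, 0.5895, 0.2307]
tool_rot: [-0.08, 0.703, 0.08, 0.702]
force: [1.1, 0.1, 0.4]
finger_gap: 1.003
t: 1.0
tcp_pos: [0.3911, 0.4556, 0.2309]
tool_rot: [-0.078, 0.703, 0.078, 0.703]
force: [-0.1, 0.9, -0.3]
finger_gap: 0.999
t: 1.4
tcp_pos: [0.4611, 0.4021, 0.2307]
tool_rot: [-0.077, 0.703, 0.077, 0.702]
force: [-1.1, -0.1, 0.7]
finger_gap: 0.999
t 1.4 tcp [0.4611 0.4021 0.2307] F [-1.1132 -0.0934  0.6738] T [ 0.0194 -0.0079  0.0067] gap 0.999 q [ 0.5345  0.5108  1.4667  0.0006  1.1656 -1.2551]
tool x [-0.0016 -0.0003 -1.    ] y [-0.2168  0.9762  0.    ] z [ 0.9762  0.2168 -0.0016] yaw_y deg 102.52091173496817
```

```bash
python3 -m crank '[[0.0854,0.045,0,0,0],[0.0854,0.045,0,0,0],[0.0854,0.045,0,0,0],[0.0854,0.03,0,0,0],[0.0854,0,0,0,0]]'; python3 - <<'E'
from station import snapshot
from h import *
for n in("side","top"):
    s=snapshot(n); c=s["image"]
    c=c[150:250,190:320] if n=="side" else c[205:325,150:270]
    cv2.imwrite(f"pics/{n}1.png",cv2.resize(cv2.convertScaleAbs(c,alpha=1.8),None,fx=4,fy=4,interpolation=cv2.INTER_CUBIC))
E
```

```text
t: 1.9
tcp_pos: [0.4557, 0.4021, 0.0617]
tool_rot: [-0.08, 0.706, 0.077, 0.699]
force: [0.5, 0.1, 0.8]
finger_gap: 0.999
```

View pics/side1.png

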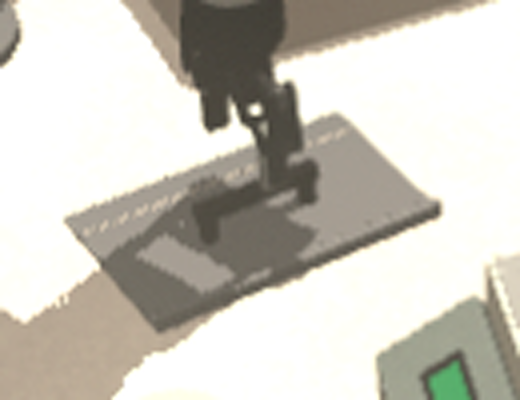

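View pics/top1.png

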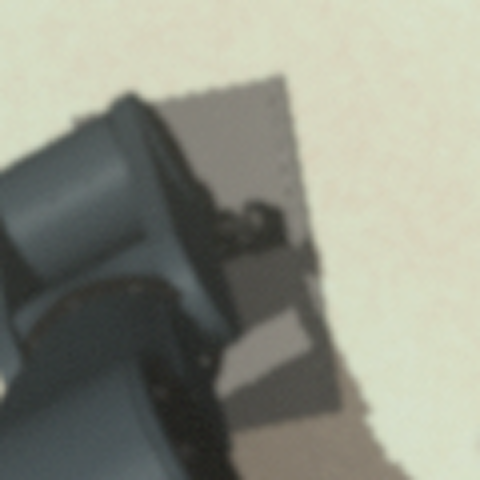

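The side view shows the fingers straddling the bar at crop (265,185), and nothing is touching. There is a small tilt lag, so I'll check the state before going on.

```bash
python3 - <<'E'
from st import *
rep()
E
```

```text
t 2.0 tcp [0.4596 0.404  0.0664] F [-0.1011  0.222   0.2201] T [-0.0141  0.0033  0.0329] gap 0.999 q [ 0.5386  0.7292  1.5874  0.0003  0.826  -1.2553]
tool x [-0.001  -0.0003 -1.    ] y [-0.2211  0.9753 -0.0001] z [ 0.9753  0.2211 -0.001 ] yaw_y deg 102.77180268512066
```

```bash
python3 -m crank '[[0.0854,0.015,-0.002,0.001,0],[0.0854,0.015,0,0,0],[0.0854,0.015,0,0,0],[0.0854,0.005,0,0,0],[0.0854,0,0,0,0]]' && python3 -m crank '[[0.0,0,0,0,0],[0.0,0,0,0,0],[0.0,0,0,0,0],[0.0,0,0,0,0],[0.0,0,0,0,0]]' 80; python3 - <<'E'
from st import *
rep()
E
```

```text
t: 2.5
tcp_pos: [0.4613, 0.4008, 0.015]
tool_rot: [-0.078, 0.704, 0.078, 0.702]
force: [0.4, -0.3, 0.7]
finger_gap: 1.001
t: 3.0
tcp_pos: [0.4625, 0.402, 0.017]
tool_rot: [-0.077, 0.702, 0.078, 0.703]
force: [-3.1, -1.8, 16.6]
finger_gap: 0.152
t 3.0 tcp [0.4625 0.402  0.017 ] F [-3.064  -1.8359 16.6297] T [-0.3007  0.6331  0.0523] gap 0.152 q [ 0.5331  0.8067  1.6011  0.001   0.7321 -1.2592]
tool x [ 0.001   0.0014 -1.    ] y [-0.219   0.9757  0.0011] z [0.9757 0.219  0.0013] yaw_y deg 102.64893867421375
```

```bash
python3 -m crank '[[0.0,-0.005,0,0,0],[0.0,-0.015,0,0,0],[0.0,-0.03,0,0,0],[0.0,-0.03,0,0,0],[0.0,-0.02,0,0,0]]' && python3 -m crank '[[0.0,-0.03,0,0,0],[0.0,-0.04,0,0,0],[0.0,-0.04,0,0,0],[0.0,-0.02,0,0,0],[0.0,0,0,0,0]]'; python3 - <<'E'
from st import *
rep()
from station import snapshot
from h import *
for n in("side","top"):
    s=snapshot(n); cv2.imwrite(f"pics/{n}2.png",cv2.convertScaleAbs(s["image"],alpha=1.5)); np.savez(f"{n}2.npz",**s)
E
```

```text
t: 3.5
tcp_pos: [0.4626, 0.4016, 0.1189]
tool_rot: [-0.078, 0.702, 0.078, 0.704]
force: [-0.0, 0.4, -3.7]
finger_gap: 0.152
t: 4.0
tcp_pos: [0.4637, 0.4023, 0.2508]
tool_rot: [-0.077, 0.7, 0.079, 0.706]
force: [0.3, 1.1, -3.2]
finger_gap: 0.149
t 4.0 tcp [0.4637 0.4023 0.2508] F [ 0.3107  1.1352 -3.1748] T [ 0.0106 -0.0412 -0.0099] gap 0.149 q [ 0.5329  0.4881  1.4465 -0.0002  1.1985 -1.2592]
tool x [ 0.0074  0.0042 -1.    ] y [-0.2196  0.9756  0.0025] z [0.9756 0.2195 0.0082] yaw_y deg 102.6826906190835
```

View pics/side2.png

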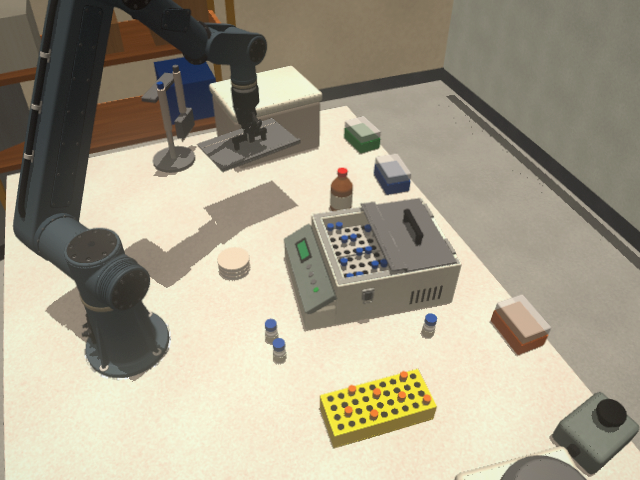

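```bash
python3 -m crank '[[0.0,0,-0.02,0,0],[0.0,0,-0.04,0,0],[0.0,0,-0.04,0,0],[0.0,0,-0.04,0,0],[0.0,0,-0.04,0,0]]' && python3 -m crank '[[0.0,0,-0.02,0,0.05],[0.0,0,0,0,0.1],[0.0,0,0,0,0.14],[0.0,0,0,0,0.14],[0.0,0,0,0,0.14]]' && python3 -m crank '[[0.0,0,0,0,0.14],[0.0,0,0,0,0.14],[0.0,0,0,0,0.14],[0.0,0,0,0,0.14],[0.0,0,0,0,0.14]]' && python3 -m crank '[[0.0,0,0,0,0.14],[0.0,0,0,0,0.14],[0.0,0,0,0,0.14],[0.0,0,0,0,0.14],[0.0,0,0,0,0.1]]' && python3 -m crank '[[0.0,0,0,0,0.004],[0.0,0,0,0,0.0],[0.0,0,0,0,0.0]]'; python3 - <<'E'
from st import *
rep()
E
```

```text
t: 4.6
tcp_pos: [0.4999, 0.2239, 0.2437]
tool_rot: [-0.078, 0.705, 0.078, 0.701]
force: [0.7, -1.0, -4.2]
finger_gap: 0.146
t: 5.1
tcp_pos: [0.5041, 0.2056, 0.2437]
tool_rot: [0.124, 0.698, -0.126, 0.694]
force: [-0.3, 0.3, -2.7]
finger_gap: 0.145
t: 5.6
tcp_pos: [0.5041, 0.2058, 0.2437]
tool_rot: [0.354, 0.613, -0.357, 0.609]
force: [-0.6, -0.1, -4.0]
finger_gap: 0.148
t: 6.1
tcp_pos: [0.504, 0.2058, 0.2437]
tool_rot: [-0.533, -0.464, 0.536, -0.462]
force: [0.2, 0.8, -2.9]
finger_gap: 0.145
t: 6.4
tcp_pos: [0.5054, 0.2061, 0.2454]
tool_rot: [-0.533, -0.464, 0.535, -0.463]
force: [0.5, 1.2, -3.6]
finger_gap: 0.149
t 6.4 tcp [0.5054 0.2061 0.2454] F [ 0.5073  1.2365 -3.5668] T [-0.0052  0.0458  0.0276] gap 0.149 q [ 0.1824  0.4047  1.6146 -0.      1.1244  0.323 ]
tool x [-0.002  -0.0004 -1.    ] y [ 0.9901 -0.1401 -0.002 ] z [-0.1401 -0.9901  0.0007] yaw_y deg -8.052952102854011
```

```bash
python3 -m crank '[[0.0,0,0.006,0.02,0],[0.0,0,0.015,0.035,0],[0.0,0,0.015,0.04,0],[0.0,0,0.015,0.04,0],[0.0,0,0.015,0.04,0]]' && python3 -m crank '[[0.0,0,0.008,0.024,0],[0.0,0,0,0,0],[0.0,0,0,0,0],[0.0,0,0,0,0]]'; python3 - <<'E'
from st import *
rep()
from station import snapshot
from h import *
for n in("side","top"):
    s=snapshot(n); cv2.imwrite(f"pics/{n}3.png",cv2.convertScaleAbs(s["image"],alpha=1.5)); np.savez(f"{n}3.npz",**s)
E
```

```text
t: 6.9
tcp_pos: [0.5466, 0.0223, 0.2462]
tool_rot: [-0.534, -0.464, 0.534, -0.464]
force: [0.1, 0.4, -3.3]
finger_gap: 0.145
t: 7.3
tcp_pos: [0.5505, -0.0004, 0.2461]
tool_rot: [-0.534, -0.464, 0.534, -0.463]
force: [-0.8, 0.0, -2.9]
finger_gap: 0.146
t 7.3 tcp [ 0.5505 -0.0004  0.2461] F [-0.8084  0.0228 -2.873 ] T [ 0.0012  0.0216 -0.0079] gap 0.146 q [-0.204   0.4098  1.6032  0.0005  1.1298 -0.0632]
tool x [-0.001   0.0007 -1.    ] y [ 0.9901 -0.1405 -0.0011] z [-0.1405 -0.9901 -0.0005] yaw_y deg -8.076793558050065
```

View pics/side3.png

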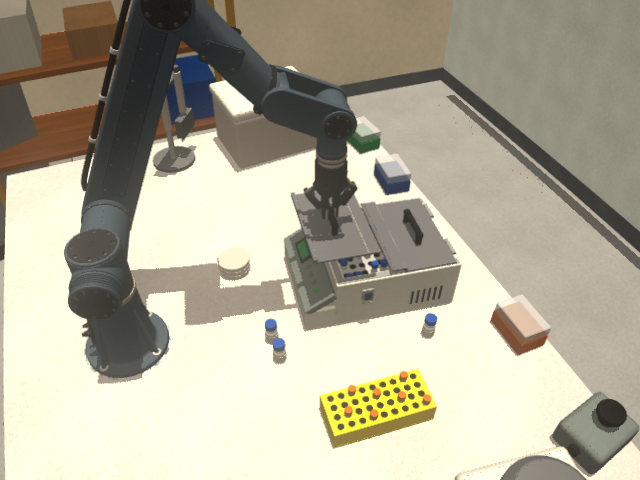

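View pics/top3.png

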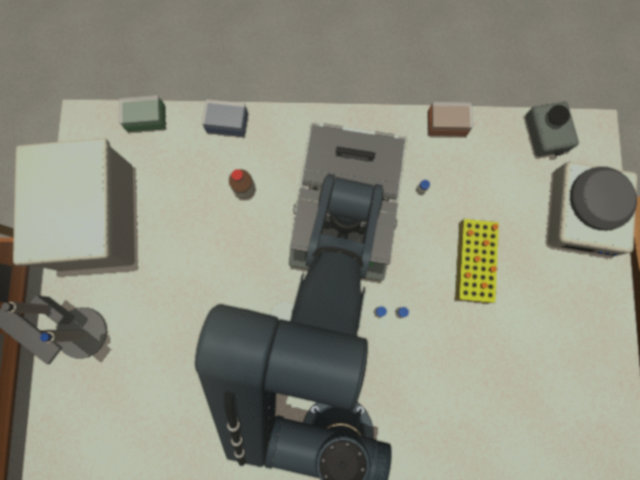

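The cover is held level in front of the lap, with its plain edge near (380,250) in the side view. I'll lower it to about 10 mm above the rim and measure there.

```bash
python3 -m crank '[[0.0,0.015,0,0,0],[0.0,0.02,0,0,0],[0.0,0.02,0,0,0],[0.0,0.014,0,0,0],[0.0,0,0,0,0]]' && python3 -m crank '[[0.0,0,0,0,0],[0.0,0,0,0,0]]'; python3 - <<'E'
from st import *
rep()
from station import snapshot
from h import *
for n in("side","top"):
    s=snapshot(n); c=s["image"]; np.savez(f"{n}4.npz",**s)
    c=c[185:335,275:475] if n=="side" else c[120:290,270:430]
    cv2.imwrite(f"pics/{n}4.png",cv2.resize(cv2.convertScaleAbs(c,alpha=1.8),None,fx=4,fy=4,interpolation=cv2.INTER_CUBIC)[:600])
E
```

```text
t: 7.9
tcp_pos: [0.5493, 0.0001, 0.1754]
tool_rot: [-0.533, -0.465, 0.535, -0.462]
force: [-0.5, -0.1, -2.7]
finger_gap: 0.148
t: 8.1
tcp_pos: [0.5519, -0.0009, 0.1784]
tool_rot: [0.534, 0.463, -0.534, 0.464]
force: [-0.2, 0.0, -2.9]
finger_gap: 0.146
t 8.1 tcp [ 0.5519 -0.0009  0.1784] F [-0.1877  0.0361 -2.8597] T [0.0029 0.0107 0.0274] gap 0.146 q [-0.2042  0.4988  1.6726  0.      0.9679 -0.0631]
tool x [ 0.0022 -0.0004 -1.    ] y [ 0.9901 -0.1407  0.0023] z [-0.1407 -0.9901  0.0001] yaw_y deg -8.086973242709544
```

View pics/side4.png

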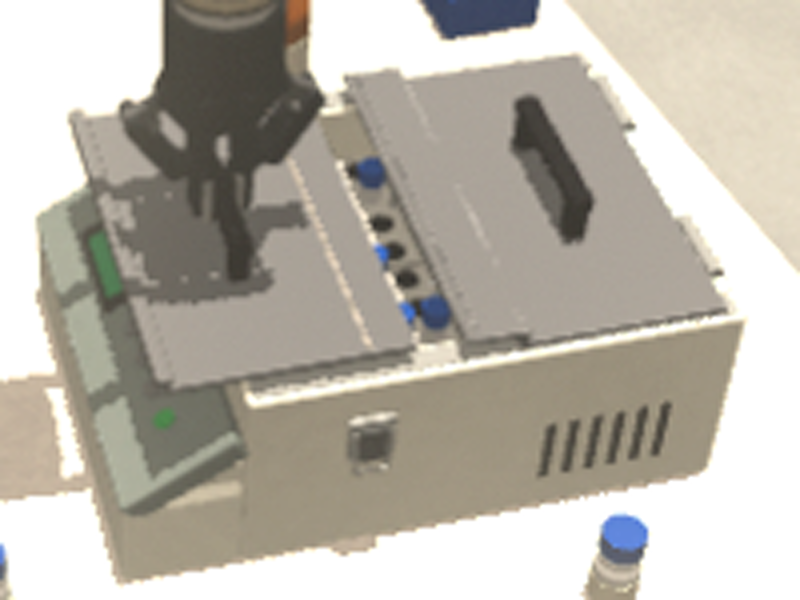

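View pics/top4.png

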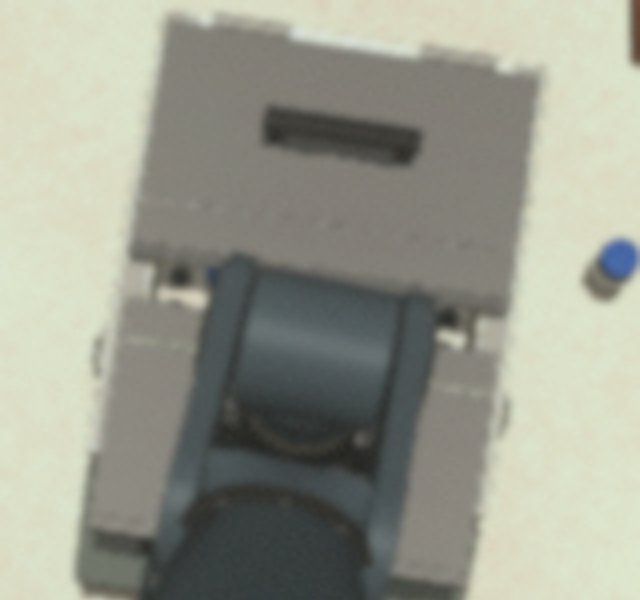

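```bash
python3 - <<'E'
from h import *
np.set_printoptions(precision=4,suppress=True,linewidth=220)
a=np.radians(-8.1);B=np.array([[np.cos(a),np.sin(a)],[-np.sin(a),np.cos(a)]])
t=dict(np.load("top4.npz"));s=dict(np.load("side4.npz"))
g=cv2.cvtColor(t["image"],cv2.COLOR_BGR2GRAY).astype(int)
for c in(304,308,312,316,380,384,388,392): print(c,g[185:216,c])
for r in(210,225,240): print(r,g[r,292:306],g[r,382:402])
C=cloud(t);m=[C[y0:y0+8,x0:x0+10].reshape(-1,3) for y0,x0 in((215,300),(235,298),(225,382),(245,374))]
for p in m: print("plate z",np.median(p,0))
def f(x,y): return (270+(x+.5)/4-.5,120+(y+.5)/4-.5)
for n,p in(("L",f(125,297)),("R",f(502,350))): W=onplane(t,[p],.1674)[0]; print(n,W,B@W[:2])
print("seat in this frame",B@[.6203,-.0113],"expect tongue",B@np.array([.5519,-.0009])+[.0925,0])
def q(x,y): return (275+(x+.5)/4-.5,185+(y+.5)/4-.5)
W=onplane(s,[q(413,350)],.1614)[0];print("side tongueR",W,B@W[:2])
E
```

```text
304 [75 90 95 97 97 97 95 94 90 83 78 75 74 75 75 74 74 76 78 82 84 80 76 75 76 75 76 75 76 75 74]
308 [63 72 80 80 74 70 70 73 75 75 74 74 74 74 74 74 75 74 75 78 81 79 76 75 75 75 75 75 75 75 75]
312 [ 59  57  53  49  48  54  67  91 104  98  81  75  74  74  74  75  73  74  74  75  77  77  75  75  75  74  74  74  75  74  74]
316 [ 55  48  41  36  35  41  58  85 106 110 100  85  76  74  74  73  73  73  73  74  76  76  75  75  74  74  73  73  73  74  72]
380 [71 72 72 71 71 71 67 64 61 57 55 52 43 34 30 32 46 72 93 93 77 63 65 69 70 72 72 72 73 73 75]
384 [ 71  72  71  72  72  72  71  68  63  60  58  54  53  48  45  45  52  67  89 108 110  99  85  75  73  73  72  73  73  74  76]
388 [72 71 72 72 72 72 71 70 66 63 61 57 52 52 56 62 65 67 66 68 72 73 72 73 73 73 73 73 74 73 74]
392 [72 72 72 73 72 73 72 71 67 63 60 58 57 61 76 90 96 96 95 96 95 95 90 82 76 75 75 75 74 74 76]
210 [109  95  92 103 106 100  89  80  76  75  75  75  75  75] [ 72  72  73  73  73  73  73  73  73  74  75  80  89  99 109 116 121 122 121 121]
225 [114 110 104  93  84  79  76  76  76  76  76  76  76  76] [ 73  73  74  74  74  74  74  74  76  80  90  99  99  90  90 105 116 122 123 122]
240 [76 73 75 77 77 77 77 77 77 77 77 77 76 77] [ 74  74  74  75  75  75  77  82  93 104 109 114 118 121 121 121 120 121 120 120]
plate z [0.5903 0.1012 0.1674]
plate z [0.5352 0.1055 0.1676]
plate z [ 0.5674 -0.1232  0.1667]
plate z [ 0.5113 -0.1012  0.1666]
L [0.6599 0.1128 0.1674] [0.6374 0.2047]
R [ 0.6272 -0.1474  0.1674] [ 0.6418 -0.0576]
seat in this frame [0.6157 0.0762] expect tongue [0.639  0.0769]
side tongueR [ 0.6229 -0.1434  0.1614] [ 0.6369 -0.0542]
```

```bash
python3 -m crank '[[0.0,0.002,0,-0.001,0],[0.0,0.002,0,-0.001,0],[0.0,0.002,0,0,0],[0.0,0.001,0,0,0],[0.0,0,0,0,0]]' ;python3 -m crank '[[0.0,0.001,0,0,0],[0.0,0,0,0,0]]';python3 -m crank '[[0.0,0.001,0,0,0],[0.0,0,0,0,0]]';  python3 - <<'E'
from st import *
rep()
E
```

```text
t: 8.7
tcp_pos: [0.5512, 0.0007, 0.17]
tool_rot: [-0.534, -0.463, 0.534, -0.463]
force: [0.5, 0.8, -3.5]
finger_gap: 0.149
t: 8.9
tcp_pos: [0.5513, 0.0007, 0.1692]
tool_rot: [-0.534, -0.463, 0.534, -0.463]
force: [0.5, 0.0, -3.3]
finger_gap: 0.146
t: 9.1
tcp_pos: [0.5513, 0.0007, 0.1682]
tool_rot: [-0.534, -0.463, 0.534, -0.463]
force: [0.6, -0.5, -3.3]
finger_gap: 0.145
t 9.1 tcp [0.5513 0.0007 0.1682] F [ 0.6055 -0.4813 -3.3456] T [ 0.0096  0.0794 -0.0578] gap 0.145 q [-0.2014  0.5135  1.6813 -0.      0.947  -0.0594]
tool x [-0.0002  0.     -1.    ] y [ 0.9899 -0.1415 -0.0002] z [-0.1415 -0.9899  0.    ] yaw_y deg -8.136432759519192
```

```bash
python3 -m crank '[[0.0,0.001,0,0,0],[0.0,0,0,0,0]]';python3 -m crank '[[0.0,0.001,0,0,0],[0.0,0,0,0,0]]'; python3 - <<'E'
from st import *
rep()
E
```

```text
t: 9.3
tcp_pos: [0.5514, 0.0007, 0.1672]
tool_rot: [-0.534, -0.463, 0.534, -0.463]
force: [0.1, -0.0, -3.1]
finger_gap: 0.15
t: 9.5
tcp_pos: [0.5515, 0.0007, 0.1671]
tool_rot: [0.534, 0.463, -0.534, 0.463]
force: [-1.1, 1.3, 3.2]
finger_gap: 0.145
t 9.5 tcp [0.5515 0.0007 0.1671] F [-1.0714  1.3281  3.1948] T [0.0127 0.328  0.0617] gap 0.145 q [-0.2013  0.5151  1.6824 -0.0001  0.9435 -0.0593]
tool x [ 0.0006 -0.0002 -1.    ] y [ 0.9899 -0.1414  0.0006] z [-0.1414 -0.9899  0.0001] yaw_y deg -8.130470713334125
```

```bash
python3 -m crank '[[0.0,-0.0025,0,0,0],[0.0,0,0,0,0],[0.0,0,0.005,0,0],[0.0,0,0.005,0,0],[0.0,0,0.005,0,0]]'; python3 -m crank '[[0.0,0,0.005,0,0],[0.0,0,0.005,0,0],[0.0,0,0,0,0]]'; python3 - <<'E'
from st import *
rep()
from station import snapshot
from h import *
for n in("side","top"):
    s=snapshot(n); c=s["image"]; np.savez(f"{n}5.npz",**s)
    c=c[185:335,275:475] if n=="side" else c[120:290,270:430]
    cv2.imwrite(f"pics/{n}5.png",cv2.resize(cv2.convertScaleAbs(c,alpha=1.8),None,fx=4,fy=4,interpolation=cv2.INTER_CUBIC)[:600])
E
```

```text
t: 10.0
tcp_pos: [0.5669, -0.0015, 0.1686]
tool_rot: [0.534, 0.463, -0.534, 0.463]
force: [-0.1, -0.1, -3.3]
finger_gap: 0.146
t: 10.3
tcp_pos: [0.5772, -0.0031, 0.1688]
tool_rot: [0.534, 0.463, -0.534, 0.464]
force: [-0.1, -0.5, -3.1]
finger_gap: 0.145
t 10.3 tcp [ 0.5772 -0.0031  0.1688] F [-0.0795 -0.4839 -3.0868] T [-0.002   0.0002 -0.0082] gap 0.145 q [-0.1988  0.5425  1.6167 -0.      0.9813 -0.0567]
tool x [ 0.0011 -0.0003 -1.    ] y [ 0.9899 -0.1416  0.0012] z [-0.1416 -0.9899  0.0001] yaw_y deg -8.138792115857022
```

View pics/side5.png

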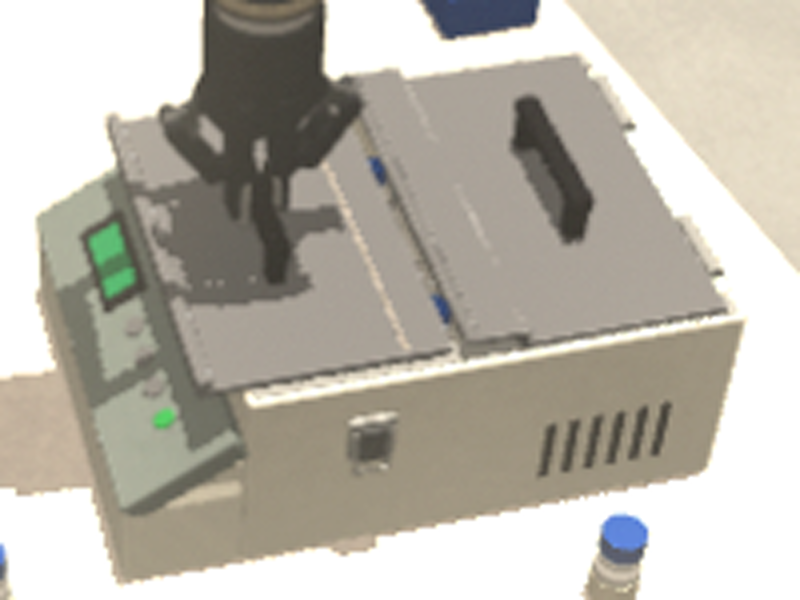

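View pics/top5.png

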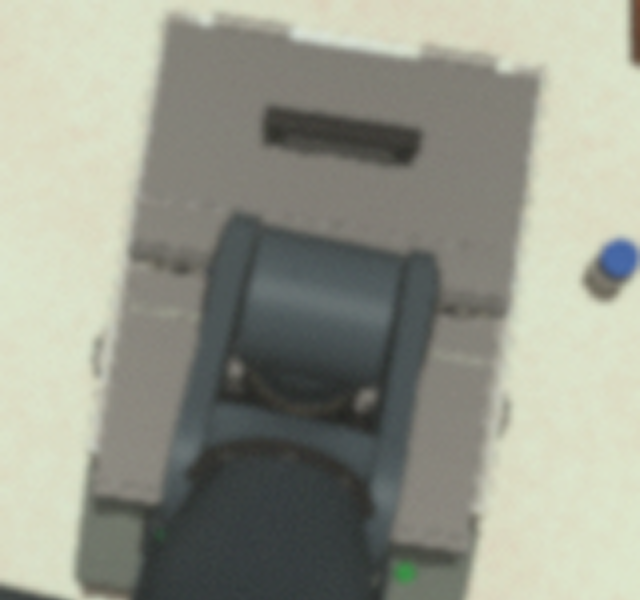

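The plain edge is about 4 mm in front of the lip and parallel to it (side crop, around (450,350)). It is flat and below the lap, so I'll slide it in slowly.

```bash
python3 -m crank '[[0.0,0,0.004,0,0],[0.0,0,0.004,0,0],[0.0,0,0.004,0,0],[0.0,0,0,0,0]]'; python3 -m crank '[[0.0,0,0.004,0,0],[0.0,0,0.004,0,0],[0.0,0,0,0,0],[0.0,0,0,0,0]]'; python3 - <<'E'
from st import *
rep()
from station import snapshot
from h import *
for n in("side",):
    s=snapshot(n); c=s["image"]; np.savez(f"{n}6.npz",**s)
    c=c[185:335,275:475] if n=="side" else c[120:290,270:430]
    cv2.imwrite(f"pics/{n}6.png",cv2.resize(cv2.convertScaleAbs(c,alpha=1.8),None,fx=4,fy=4,interpolation=cv2.INTER_CUBIC)[:600])
E
```

```text
t: 10.8
tcp_pos: [0.5889, -0.0047, 0.169]
tool_rot: [0.535, 0.463, -0.534, 0.464]
force: [0.3, -0.3, -3.3]
finger_gap: 0.148
t: 11.2
tcp_pos: [0.5959, -0.0056, 0.1687]
tool_rot: [-0.534, -0.463, 0.534, -0.463]
force: [-0.0, 0.0, -3.1]
finger_gap: 0.148
t 11.2 tcp [ 0.5959 -0.0056  0.1687] F [-0.0449  0.0171 -3.0871] T [ 0.0421  0.027  -0.0551] gap 0.148 q [-0.1968  0.5653  1.5676 -0.      1.009  -0.0548]
tool x [-0.0002  0.     -1.    ] y [ 0.9899 -0.1415 -0.0002] z [-0.1415 -0.9899  0.    ] yaw_y deg -8.133474878371718
```

View pics/side6.png

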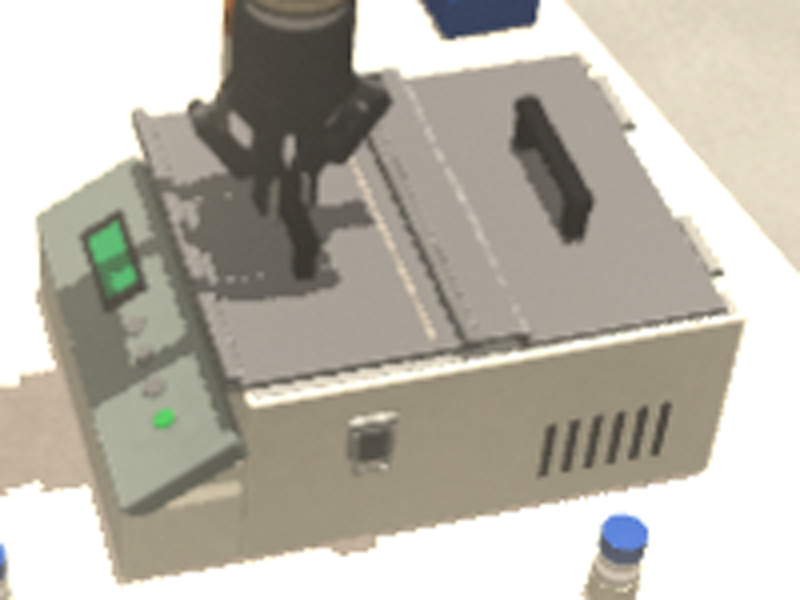

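It is about 15 mm under the lap with no force, and the rear cover hasn't moved. The white line is still about 15 mm in front of the lap.

```bash
python3 -m crank '[[0.0,0,0.004,0,0],[0.0,0,0.004,0,0],[0.0,0,0.004,0,0],[0.0,0,0.0025,0,0],[0.0,0,0,0,0]]'; python3 -m crank '[[0.0,0,0,0,0],[0.0,0,0,0,0]]'; python3 - <<'E'
from st import *
rep()
from station import snapshot
from h import *
for n in("side","top"):
    s=snapshot(n); c=s["image"]; np.savez(f"{n}7.npz",**s)
    c=c[185:335,275:475] if n=="side" else c[120:290,270:430]
    cv2.imwrite(f"pics/{n}7.png",cv2.resize(cv2.convertScaleAbs(c,alpha=1.8),None,fx=4,fy=4,interpolation=cv2.INTER_CUBIC)[:600])
E
```

```text
t: 11.75
tcp_pos: [0.6109, -0.0078, 0.1688]
tool_rot: [0.534, 0.463, -0.534, 0.463]
force: [-1.2, 0.6, -2.7]
finger_gap: 0.148
t: 11.95
tcp_pos: [0.61, -0.0076, 0.1687]
tool_rot: [-0.534, -0.463, 0.534, -0.463]
force: [0.1, -0.3, -3.4]
finger_gap: 0.146
t 11.95 tcp [ 0.61   -0.0076  0.1687] F [ 0.096  -0.3208 -3.4217] T [0.0112 0.0596 0.0081] gap 0.146 q [-0.1955  0.5823  1.5307 -0.      1.029  -0.0535]
tool x [-0.0005  0.0001 -1.    ] y [ 0.9899 -0.1415 -0.0005] z [-0.1415 -0.9899  0.    ] yaw_y deg -8.132950539547886
```

View pics/side7.png

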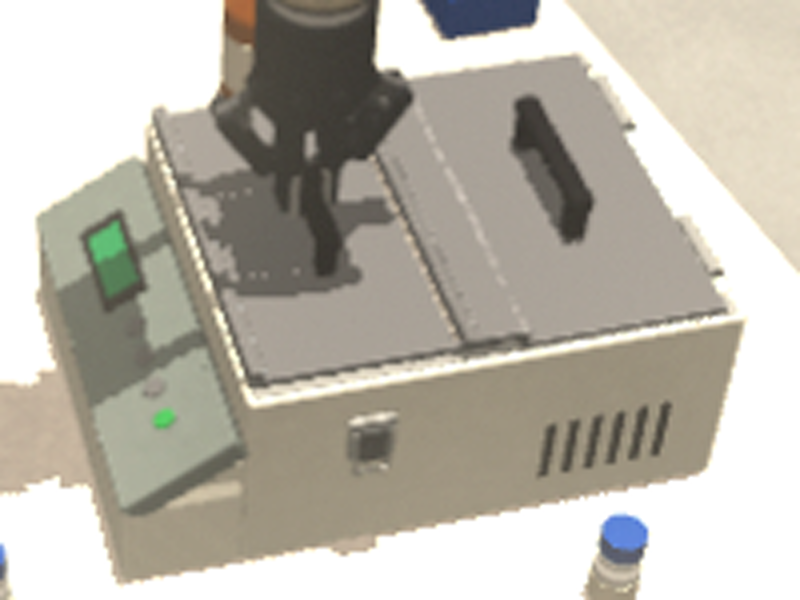

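View pics/top7.png

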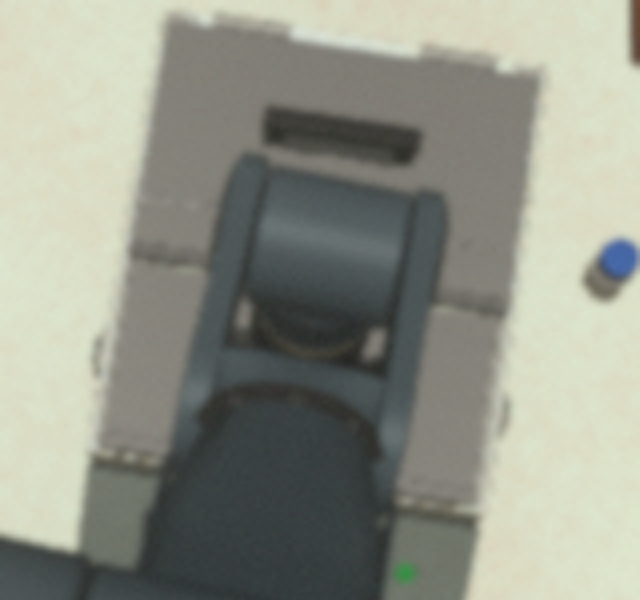

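```bash
python3 - <<'E'
from h import *
np.set_printoptions(precision=4,suppress=True,linewidth=220)
a=np.radians(-8.1);B=np.array([[np.cos(a),np.sin(a)],[-np.sin(a),np.cos(a)]])
t=dict(np.load("top7.npz"));t0=dict(np.load("top0.npz"));s=dict(np.load("side7.npz"))
g=cv2.cvtColor(t["image"],cv2.COLOR_BGR2GRAY).astype(int);g0=cv2.cvtColor(t0["image"],cv2.COLOR_BGR2GRAY).astype(int)
for r in(200,206,215,222,228): print(r,g[r,288:308],g[r,382:402]);print("   ",g0[r,288:308],g0[r,382:402])
def x(g,r,c0,c1,lv,right):
    p=g[r,c0:c1]; 
    for i in range(len(p)-1):
        if (p[i]-lv)*(p[i+1]-lv)<=0 and p[i]!=p[i+1]: return c0+i+(lv-p[i])/(p[i+1]-p[i])
L=[];Rr=[]
for r in range(200,226):
    l=x(g,r,297-int((r-200)*.17),312,82,0); k=x(g,r,382,400,82,1)
    if l:L.append(B@onplane(t,[(l,r)],.1575)[0,:2])
    if k:Rr.append(B@onplane(t,[(k,r)],.1575)[0,:2])
L=np.array(L);Rr=np.array(Rr);print(np.median(L[:,1]),L[:,1].std(),np.median(Rr[:,1]),Rr[:,1].std(),"centre y'",(np.median(L[:,1])+np.median(Rr[:,1]))/2,"width",np.median(L[:,1])-np.median(Rr[:,1]))
E
```

```text
200 [121 120 120 121 122 122 122 119 115 111 104  89  80  76  75  75  75  74  74  73] [ 71  71  72  72  72  71  72  71  71  71  72  72  73  82  95 108 113 117 121 122]
    [108 107 106 107 109 109 109 106 102  99  95  90  87  88  88  88  86  81  68  67] [ 29  30  41  48  49  48  56  72  84  84  80  79  80  80  86  96 102 106 108 109]
206 [121 121 123 122 116 100  86  90 102 102  90  79  76  75  74  74  74  74  74  74] [ 72  72  72  72  72  72  71  72  72  71  71  74  84  96 106 110 114 118 120 121]
    [108 109 110 108 103  90  77  80  92  95  91  88  89  88  90  92  85  70  67  83] [ 64  82  93  86  68  59  68  82  86  86  86  86  85  88  95  99 103 106 108 108]
215 [122 121 120 120 118 114 110 106  99  87  78  75  75  75  74  74  75  74  74  74] [ 73  72  72  73  72  72  73  73  74  76  81  89 100 111 116 118 120 121 121 121]
    [108 108 108 108 106 103  99  96  93  91  90  90  89  90  90  78  66  75  87  85] [ 82  91  81  61  61  77  86  87  87  87  87  87  90  99 105 106 107 108 108 108]
222 [121 122 121 120 117 113 106  95  87  79  77  76  76  75  75  75  76  74  75  75] [ 73  73  73  73  73  73  73  74  76  80  89  97 102  96  88 100 115 121 122 122]
    [109 108 109 107 106 102  95  91  89  90  89  89  89  87  76  67  78  84  74  57] [ 66  64  55  59  76  84  86  87  86  87  87  89  92  86  79  89 103 108 109 109]
228 [122 121 120 118 114 107  94  82  74  71  70  72  72  73  73  72  72  73  73  73] [ 74  73  74  73  74  74  75  76  80  89  98 102  98  99 109 117 120 121 121 121]
    [108 109 108 105 104  99  93  91  91  91  91  91  92  90  90  91  92  91  93  93] [ 80  63  59  75  88  92  90  88  88  87  90  92  88  89  97 105 108 108 108 109]
0.20478906128186958 0.0006172634441615581 -0.05357972477831931 0.0008954799437367844 centre y' 0.07560466825177514 width 0.25836878606018887
```

Centred to within 1 mm, with the white line at the lip and an even 5 mm of rim showing in front. Now I'll press.

```bash
python3 -m crank '[[0.0,0.001,0,0,0],[0.0,0.001,0,0,0],[0.0,0.001,0,0,0],[0.0,0,0,0,0],[0.0,0,0,0,0]]'; python3 -m crank '[[0.0,0.0005,0,0,0],[0.0,0.0005,0,0,0],[0.0,0,0,0,0],[0.0,0,0,0,0]]'; python3 - <<'E'
from st import *
rep()
E
```

```text
t: 12.55
tcp_pos: [0.6102, -0.0077, 0.1671]
tool_rot: [0.534, 0.463, -0.534, 0.464]
force: [-3.5, 0.9, 5.0]
finger_gap: 0.144
t: 12.95
tcp_pos: [0.6103, -0.0077, 0.1671]
tool_rot: [0.534, 0.463, -0.534, 0.464]
force: [-4.2, -0.0, 10.2]
finger_gap: 0.149
t 12.95 tcp [ 0.6103 -0.0077  0.1671] F [-4.2056 -0.0291 10.1758] T [0.1147 0.7455 0.0812] gap 0.149 q [-0.1953  0.5843  1.5325 -0.0003  1.0238 -0.0535]
tool x [ 0.001  -0.0004 -1.    ] y [ 0.99   -0.1413  0.001 ] z [-0.1413 -0.99    0.0003] yaw_y deg -8.12026180864398
```

```bash
python3 -m crank '[[0.0,0.0003,0,0,0],[0.0,0,0,0,0],[0.0,0,0,0,0],[0.0,0,0,0,0],[0.0,0,0,0,0]]'; python3 -m crank '[[0.0,0,0,0,0],[0.0,0,0,0,0],[0.0,0,0,0,0],[0.0,0,0,0,0],[0.0,0,0,0,0]]'; python3 - <<'E'
from st import *
rep()
from station import snapshot
from h import *
for n in("side","top"):
    s=snapshot(n); c=s["image"]
    if n=="top":
        C=cloud(s)
        for y0,x0 in((195,302),(212,300),(222,297),(205,384),(225,382),(236,380),(150,315),(160,390),(178,306),(192,388)): print((x0,y0),np.median(C[y0:y0+6,x0:x0+8].reshape(-1,3),0))
    c=c[185:335,275:475] if n=="side" else c[120:290,270:430]
    cv2.imwrite(f"pics/{n}8.png",cv2.resize(cv2.convertScaleAbs(c,alpha=1.8),None,fx=4,fy=4,interpolation=cv2.INTER_CUBIC)[:600])
E
```

```text
t: 13.45
tcp_pos: [0.6103, -0.0077, 0.167]
tool_rot: [0.534, 0.463, -0.534, 0.464]
force: [-5.5, 1.2, 12.0]
finger_gap: 0.147
t: 13.95
tcp_pos: [0.6103, -0.0077, 0.167]
tool_rot: [0.534, 0.463, -0.534, 0.464]
force: [-5.4, 0.8, 11.4]
finger_gap: 0.146
t 13.95 tcp [ 0.6103 -0.0077  0.167 ] F [-5.4075  0.834  11.3977] T [ 0.0747  0.8207 -0.0179] gap 0.146 q [-0.1953  0.5842  1.5326 -0.0003  1.0235 -0.0534]
tool x [ 0.0011 -0.0005 -1.    ] y [ 0.99   -0.1413  0.0012] z [-0.1413 -0.99    0.0003] yaw_y deg -8.121436429199017
(302, 195) [0.6528 0.0989 0.1561]
(300, 212) [0.6045 0.1047 0.1558]
(297, 222) [0.5754 0.1121 0.1566]
(384, 205) [ 0.6289 -0.1279  0.1555]
(382, 225) [ 0.5714 -0.122   0.1557]
(380, 236) [ 0.5414 -0.1164  0.1558]
(315, 150) [0.7851 0.0664 0.1554]
(390, 160) [ 0.7593 -0.1462  0.1555]
(306, 178) [0.6992 0.0898 0.1672]
(388, 192) [ 0.6626 -0.1381  0.167 ]
```

View pics/side8.png

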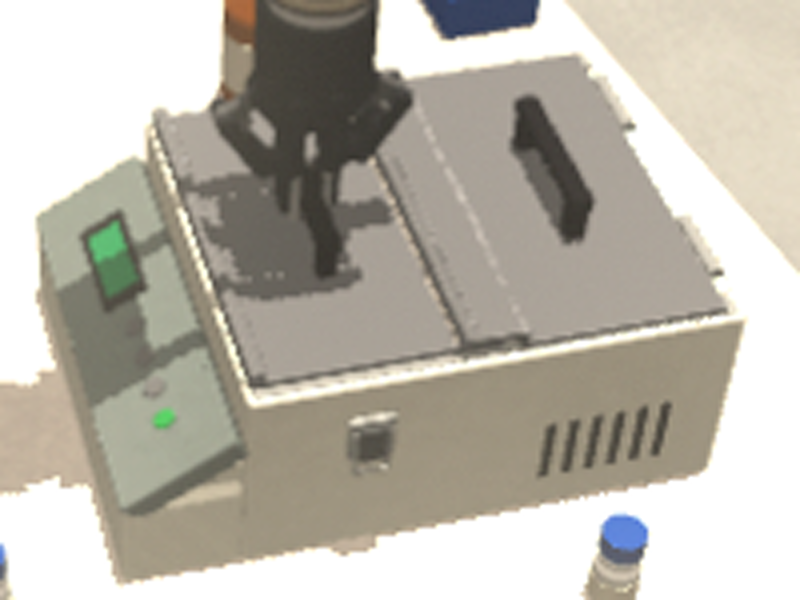

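The cover's top is at 0.156 m everywhere, so it lies flat on the rim. The rear cover is shut, the white line is at the lip, and the push is steady. Handing in.

```bash
python3 -c "
from station import manip
print(manip.sign_off())"
```

```text
the job is handed in; nothing more can be done
None
```

The front cover is back on the heater and still held pressed flat. The job was handed in at about 14 s, and no verdict was reported.

I gripped the cover by its bar, carried it over and turned it to the heater's heading (about -8.1°). I then slid it level under the lap, about 1.5 mm above the rim, with no contact force on the way in.

Last checks:
- **Flat on the rim:** six depth patches across the cover's top read 0.1555 to 0.1566 m, against 0.156 m for a cover lying on the rim.
- **Position:** it is within about 1 mm of centre sideways. Lengthways, the white line sits at the lap edge and a thin, even strip of rim shows along the front. Measured yaw agrees with the heater's to about 0.1°.
- **Rear cover:** shut, with the lap at the same height as at the start.
- **Push:** steady at about 11.5 N on the wrist. With the cover's weight that is about 14.5 N on the rim, plus about 5 N of sideways reaction. The grip was on the bar, commanded at 80 N.
- **Other objects:** nothing was touched as far as the forces and pictures show, but I did not re-measure the rack, bottle, vials and dishes at the end.

No check failed. The side camera put the front rim 4 to 6 mm further back than the top camera did. I used the top camera, and the white line at the lap agreed with it.

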